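Spot-check a tripped breaker with the infrared thermometer

ROBOT

A 6-joint arm with a two-finger parallel gripper is mounted at the origin on a cart in front of the work surface, level with it; the furniture and walls round the work are solid. World frame = base frame: x ahead of the robot, y to its left, z up, the work surface at z = 0. Lengths are in mm, angles in rad, forces in N, time in s.
With the tool pointing down it reaches from about 300 to 875 mm from the base axis. Payload 4.2 kg.
Tool frame: the origin (TCP) lies between the finger pads; the fingertips stand 25 mm ahead of it and the grasp point (between the pads) lies 6 mm ahead of it; z points along the fingers, y is the line along which they close (so a half turn about z gives the same grasp; the last joint's range is limited). The gripper opens to 85 mm and grips with 20 to 120 N. Pads are 22 mm wide; open, the fingers measure 114 mm over their backs; the gripper's body (76 mm by 85 mm) begins 54 mm behind the grasp point. The pads swing forward as they close: fully open they stand 13 mm farther back than shut.
Start: joints at [1.175, 0.32, 1.565, -0, 1.257, -0.02], TCP at [211.037, 534.885, 256.338] pointing down, gripper open.
Joint ranges: [-3.11, 3.11], [-0.84, 2.01], [0.21, 2.61], [-1.34, 4.49], [0.05, 2.63], [-2.56, 2.56]. Speed limits (rad/s): [2.57, 2.57, 3.14, 3.14, 3.14, 3.14].

INTERFACE

Orientations are given as a unit quaternion [x, y, z, w].
In Python, from station import bot gives the robot as it stands.
- The arm moves only by the shell command python3 -m inch 'ROWS' [OPENING] [FORCE]. ROWS is JSON, a list of rows, each a list of 2 entries, a list of its own where there are three numbers: the shift along the world's x, y, z in cm, then the turn about the world's z in degrees. In form: [[[tx, ty, tz], turn], ...]. A call has 1 to 5 rows; each row shifts and turns the commanded pose from where the row before left it; what a row does not reach is not made up. A row lasts 1/10 s, in which the tool goes at most 50 mm and 8.59 degrees, less where a joint would pass 70% of its speed; a pose out of reach is approached as far as the arm can. A call with a gripper value outside its range is refused whole. OPENING is the closure, from -1 (fully open) to 1 (shut), so that 0 is half open, set as the call begins (- or left out, the last holds). The fingers move at their own pace and stop on an object; FORCE is the grip in N (left out, the last holds). Time passes only in rows, so rows that do not move let the fingers close. It gives the time, the measured TCP pose, the force, the opening and the grip force at its end, in the units of the state.
- bot.state(): the state, without advancing time (a new reading comes with each control period).
- bot.get_image(name): name is "side" or "top" or "wrist"; returns a dict with "frame" (480x640x3 uint8, red, green, blue), "z_map" (480x640 float32, mm along the optical axis (not along the pixel's ray), 0 where there is no reading), "camera_matrix" (3x3 intrinsics, pixels), "world_from_camera" (4x4, takes a point from camera to world coordinates). Camera axes: x right, y up, looking along -z (the intrinsics and any distortion apply to the point x, -y, -z); pixel columns grow to the right and rows downward; lengths in mm; the calibration is good to about 2 mm. A picture is of the moment at which its call begins.
- bot.finish_job(): hands the job in; it is judged then, once.
The state is a dict: "clock": time; "joint_positions": joint angles; "dq": joint speeds; "joint_efforts": joint torques, N m; "tcp_pos": TCP position; "ee_rot": TCP orientation; "wrist_force": force on the tool from outside, world axes, zero at the start; "moment": the same for the moment, N m; "opening": opening from 0.0 (shut) to 1.0 (fully open); "grip_force": force on a finger pad.
Only numpy, scipy, OpenCV 4.12 (cv2) and the standard library are available. Lean on these libraries where they do the work, as an engineer would, in place of code of your own. Each camera call takes 0.05 s, during which the arm holds its last target. There are 200 camera calls.

TASK

One of the three breakers in the distribution box has tripped, and we want to know how warm it is. Swing the box's smoked door wide open (the thermometer cannot see through it), then lift the infrared thermometer straight out of its charging stand and aim it at the middle of the front of the breaker whose lever is down, with the lens about 8 cm away from it. Keep the thermometer level and still in the air, touching nothing but the gripper, and finish while holding it like that; leave the other things on the table where they are.

Things in the scene. Friction and masses are not known exactly. Their poses are not given: they have to be found in the camera images.
- panel: Fixed upright plywood board, 330 mm wide, 304 mm high; feet reach 90 mm forward. On its front a white distribution box, 270 wide, 210 high, middle 170 mm and top 275 mm above the table, outer face 111 mm in front of the origin. Origin: under the middle of the 15 mm thick board, on the table; x points out of its back (the box faces -x), y left as seen from in front, z up.
- door_hinge (a point): Point on the upright hinge line of the box's smoked door, at mid height of the door, near the right end of the box's front (108 mm in front of the board's origin, 104 mm to its right, 170 mm up). Axes as the board's.
- box_door (a joint): Smoked see-through door on the box's front, 3 mm thick, 96 to 244 mm above the table, free left edge 194 mm from the hinge line (a tab at mid height 204 mm). Opening angle, rad: 0 shut, 1.57 square to the box, 2.18 stop; the free edge swings out to the robot, then to the right. Starts ajar at 0.6 to 1.0; slight friction (0.04 N m) keeps it where it is left.
- door_corner (a point): Point near the door's upper free corner: 192 mm from the hinge line, at the door's top edge (244 mm up).
- breaker_tripped_face (a point): Middle of the front of the tripped breaker, a pale nose 18 mm wide, 44 high in the slot of the plate inside the box, 15 mm behind the box's outer face, 170 mm up. Its small black lever (8 mm wide, standing out 8 mm) points down; in the other two it points up. Which of the three places in the row it has changes. z points out of the box to the front, x up.
- breaker_on_1_face (a point): The same point on one of the two breakers that are switched on (lever pointing up). The three breakers stand in a row, 36 mm apart.
- breaker_on_2_face (a point): The same point on the other breaker that is switched on.
- stand: Black charging stand, a foot 104 x 86 mm and 12 mm thick with an upright socket on it, inside 42 x 36 mm, from 12 to 55 mm above the table; it cannot be moved. Origin: centre of its underside.
- thermometer: Pistol-shaped infrared thermometer, about 0.22 kg, upright with its handle loose in the socket. Origin: underside of the handle; x forward along the line of sight, z up. Black handle 34 x 29 mm, z 0 to 104; grey flat-sided barrel 40 mm wide (y), z 100 to 144, x -50 to +53, black lens tube in front, display at the rear. Grip it across the barrel from above. Centre of mass at z = 97.
- barrel (a point): Middle of the thermometer's barrel over the handle, 122 mm above the thermometer's origin. Axes as the thermometer's.
- lens (a point): Front of the thermometer's lens, 60 mm in front of the barrel point at the same height; x points along the line of sight. Axes as the thermometer's.
- pliers: Bystander: flat pliers with red and yellow handles, 175 mm long, 14 mm thick, lying on the table.
- tape_measure: Bystander: yellow tape measure, 81 x 33 mm, 61 mm high.
- mains_tester: Bystander: slim clear tester screwdriver, 124 mm long, 11 mm thick.
- tape_black: Bystander: roll of black tape, 58 mm across, 26 mm high.

How it is judged:
By the outcome, as a careful person would: the job done as asked, in the order asked, and still so for the second after the job is handed in, while the arm keeps its last pose, push and grip.
It also fails if it takes over 48 s, if anything falls off the work surface, if the arm or the gripper's body presses on something with over 40 N, if the wrist force passes 120 N, or if a joint passes its speed limit or range.

## Working session

There is one attempt and no reset: what is moved stays moved. The work goes in short steps, Python scripts to look and compute and a shell command to move; the robot and the scene stay as the last step left them, time stands still between calls to the robot, and variables do not carry over. Pictures are saved under pics/ and viewed, at most 10 in all, crops included, and the job is handed in when it is done.

```bash
mkdir -p pics; cat > h.py <<'E'
import numpy as np, cv2
from station import bot
def grab(n,f=None):
    d=bot.get_image(n)
    if f: cv2.imwrite(f,d['frame'][:,:,::-1])
    np.savez('%s.npz'%n,**{k:np.asarray(d[k]) for k in ('frame','z_map','camera_matrix','world_from_camera')})
    return d
def pts(d):
    K=d['camera_matrix'];T=d['world_from_camera'];z=d['z_map']
    v,u=np.mgrid[:480,:640]
    P=np.stack([(u-K[0,2])/K[0,0]*z,-(v-K[1,2])/K[1,1]*z,-z],-1)
    W=P@T[:3,:3].T+T[:3,3]; W[z==0]=np.nan
    return W
E
python3 - <<'E'
from h import *
for n in('side','top'):
    d=grab(n,f'pics/{n}0.png');print(n,d['world_from_camera'].round(2).tolist(),d['camera_matrix'].tolist(),(d['z_map']>0).mean())
print(bot.state())
E
```

```text
side [[0.91, 0.28, -0.31, 180.93], [-0.42, 0.61, -0.67, -648.64], [0.0, 0.74, 0.68, 954.82], [0.0, 0.0, 0.0, 1.0]] [[566.1566427176557, 0.0, 315.1240407922322], [0.0, 566.1566427176557, 240.00191938652503], [0.0, 0.0, 1.0]] 0.9612760416666667
top [[0.01, 1.0, -0.04, 477.25], [-1.0, 0.01, 0.01, 146.94], [0.01, 0.04, 1.0, 1192.52], [0.0, 0.0, 0.0, 1.0]] [[460.6837459512976, 0.0, 323.3515896817744], [0.0, 460.6837459512976, 240.82257480735998], [0.0, 0.0, 1.0]] 0.996005859375
{'clock': 0.1, 'joint_positions': array([ 1.17499611e+00,  3.20226743e-01,  1.56551823e+00, -1.74300911e-05,
        1.25742383e+00, -1.99648842e-02]), 'dq': array([ 0.00075632, -0.00185386, -0.00266643, -0.00170387,  0.00101318,
       -0.00158297]), 'joint_efforts': array([-4.15449740e-04, -4.16410518e+01, -2.34703034e+01,  6.10582015e-05,
        4.76530578e-03,  1.12753337e-06]), 'tcp_pos': array([210.89327391, 534.52388754, 255.58208162]), 'ee_rot': array([ 1.86810923e-01,  9.82395571e-01, -7.72817063e-04, -1.54539271e-04]), 'wrist_force': array([ 0.0650442 , -1.08644837,  0.16498822]), 'moment': array([0.0043006 , 0.02316555, 0.03721493]), 'grip_force': 0.0, 'opening': 0.9955570302664604}
```

View pics/side0.png

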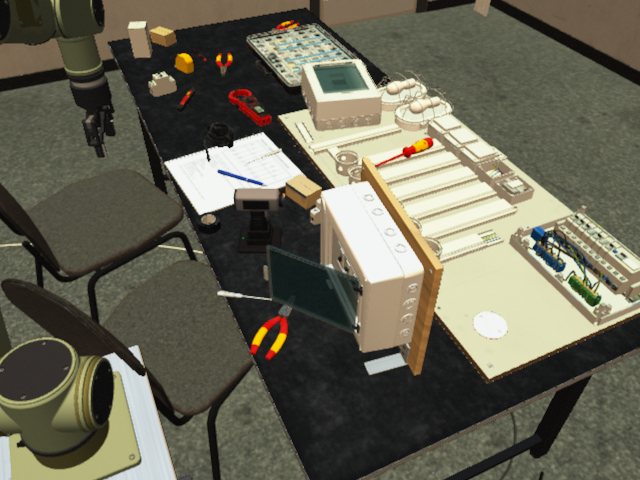

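View pics/top0.png

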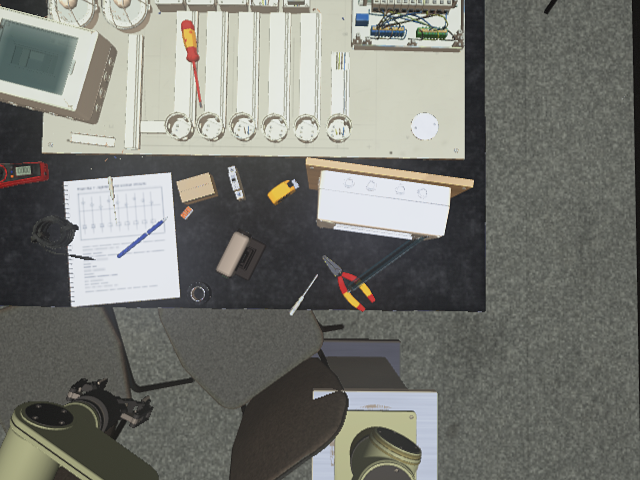

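The side view shows the box with its door ajar: free edge near (268,268), hinge near (358,325), and the thermometer at (258,205). In the top view the box top spans (317-450,168-237), the door's top edge runs from (437,237) to (355,290), and the barrel is at (234,254).

```bash
python3 - <<'E'
from h import *
d=np.load('top.npz');W=pts(d);F=d['frame'].astype(int)
z=W[...,2]
def rect(m,name):
    P=W[m][:,:2].astype(np.float32);r=cv2.minAreaRect(P);print(name,m.sum(),np.round(r[0],1),np.round(r[1],1),round(r[2],1),'z',np.median(z[m]).round(1));return cv2.boxPoints(r).round(0).tolist()
sub=np.zeros((480,640),bool);sub[150:250,300:480]=1
print(rect(sub&(abs(z-275)<6),'boxtop'))
print(rect(sub&(abs(z-304)<6),'board'))
s2=np.zeros((480,640),bool);s2[225:300,345:445]=1
m=s2&(z>200)&(z<260);print(rect(m,'door'))
s3=np.zeros((480,640),bool);s3[225:285,205:275]=1
m=s3&(z>135)&(z<175);print(rect(m,'barrel'), np.percentile(z[m],[5,50,95]))
m=s3&(z>6)&(z<18);print(rect(m,'foot'))
m=s3&(z>45)&(z<65);print(rect(m,'socket'))
# distortion-free check table z
print(np.nanmedian(z[240:300,280:320]))
# side
d=np.load('side.npz');W=pts(d);z=W[...,2]
for uv in [(270,248),(357,278),(358,325),(268,268),(345,262)]: print(uv,W[uv[1],uv[0]].round(0))
m=(z>50)&(z<250)
s=np.zeros((480,640),bool);s[180:235,225:285]=1
m=s&(z>135)&(z<170);print(rect(m,'barrel side'))
cv2.imwrite('pics/c1.png',cv2.resize(d['frame'][180:380,220:440,::-1],(800,727))[:600])
E
```

```text
boxtop 6423 [597.1  19.3] [327.3 101. ] 83.0 z 274.2
[[527.0, -137.0], [627.0, -149.0], [667.0, 176.0], [567.0, 188.0]]
board 1381 [653.5  12.3] [329.1  16.3] 83.0 z 304.7
[[625.0, -150.0], [641.0, -152.0], [682.0, 175.0], [666.0, 177.0]]
door 464 [488.   -6.8] [134.  174.9] 1.3 z 243.5
[[419.0, 79.0], [423.0, -96.0], [557.0, -93.0], [553.0, 82.0]]
barrel 896 [495.2 341. ] [ 40.9 111.7] 64.7 z 155.8
[[436.0, 346.0], [537.0, 299.0], [554.0, 336.0], [453.0, 383.0]] [146.24243584 155.80606054 159.44294183]
foot 495 [494.7 352.7] [147.9 174.6] 3.3 z 12.4
[[416.0, 436.0], [426.0, 261.0], [574.0, 270.0], [564.0, 444.0]]
socket 81 [483.9 328.6] [13. 51.] 65.3 z 55.1
[[458.0, 333.0], [504.0, 312.0], [510.0, 324.0], [463.0, 345.0]]
1.2490417257074569
(270, 248) [424.  72. 239.]
(357, 278) [533. -63. 240.]
(358, 325) [534. -79. 128.]
(268, 268) [419.  77. 184.]
(345, 262) [564.  38. 175.]
barrel side 756 [493.6 336.7] [ 44.4 111.5] 64.1 z 152.7
[[434.0, 341.0], [534.0, 292.0], [553.0, 332.0], [453.0, 381.0]]
```

View pics/c1.png

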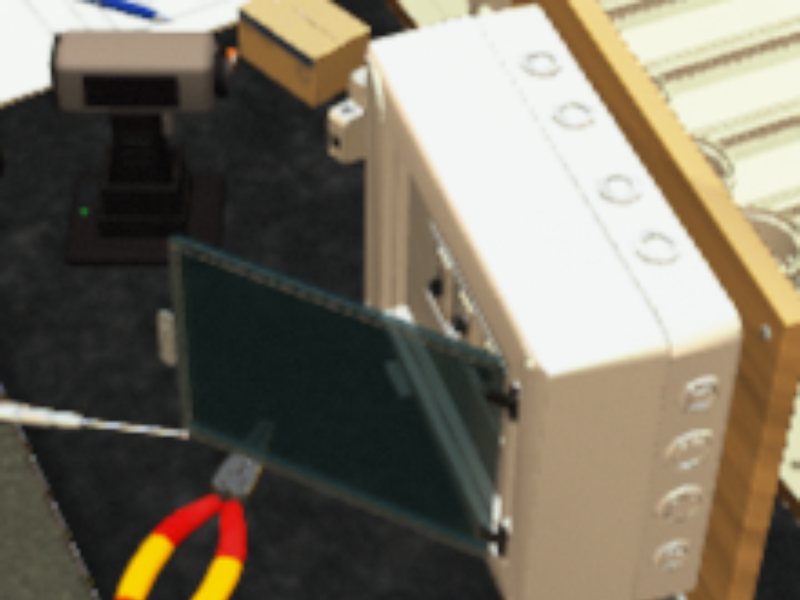

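The crop shows the inside of the door facing the box, hinge at lower right (505,540), and the lens at the barrel's right end (225,60). The measured hinge, (534,-78), fits the given geometry, and the door angle is about 0.755. I'll open the door first.

```bash
python3 -m inch '[[[2.4,-3.1,-0.3],0],[[2.4,-3.1,-0.3],0],[[2.4,-3.1,-0.3],0],[[2.4,-3.1,-0.3],0],[[2.4,-3.1,-0.3],0]]' 1 40
python3 -m inch '[[[2.4,-3.1,-0.3],0],[[2.4,-3.1,-0.3],0],[[2.4,-3.1,-0.3],0],[[2.4,-3.1,-0.2],0],[[2.4,-3.1,0],0]]'
python3 -m inch '[[[2.4,-3.1,0],0],[[2.4,-3.1,0],0],[[0,0,0],0]]'
```

```text
clock: 0.6
tcp_pos: [331.6, 378.4, 240.9]
ee_rot: [0.187, 0.982, -0.0, -0.0]
wrist_force: [0.4, 0.2, -0.1]
opening: 0.143
grip_force: 0.0
clock: 1.1
tcp_pos: [451.4, 223.3, 229.8]
ee_rot: [0.187, 0.982, -0.0, -0.0]
wrist_force: [0.7, 0.3, 0.5]
opening: -0.002
grip_force: 0.0
clock: 1.4
tcp_pos: [501.3, 159.7, 229.9]
ee_rot: [0.189, 0.982, -0.001, 0.0]
wrist_force: [-0.8, -0.0, 0.8]
opening: 0.001
grip_force: 0.0
```

```bash
python3 - <<'E'
import numpy as np
H=np.array([533.6,-77.7])
for r,o in((150,18),):
  for a in list(range(126,206,6)):
    t=np.radians(a);d=np.array([np.cos(t),np.sin(t)]);n=np.array([-d[1],d[0]])
    print(a,(H+r*d-o*n).round(0))
E
```

```text
126 [460.  54.]
132 [447.  46.]
138 [434.  36.]
144 [423.  25.]
150 [413.  13.]
156 [404.  -0.]
162 [397. -14.]
168 [391. -29.]
174 [386. -44.]
180 [384. -60.]
186 [383. -75.]
192 [383. -91.]
198 [ 385. -107.]
204 [ 389. -122.]
```

```bash
python3 -m inch '[[[-0.9,-3,0],0],[[-0.9,-3,0],0],[[-0.8,-3,0],0],[[-0.8,-0.8,0],0],[[-0.7,-0.8,0],0]]'
python3 -m inch '[[[-1.3,-0.8,0],0],[[-1.3,-1,0],0],[[-1.1,-1.1,0],0],[[-1,-1.2,0],0],[[-0.9,-1.3,0],0]]'
python3 -m inch '[[[-0.7,-1.4,0],0],[[-0.6,-1.5,0],0],[[-0.5,-1.5,0],0],[[-0.2,-1.6,0],0],[[-0.1,-1.5,0],0]]'
python3 -m inch '[[[0,-1.6,0],0],[[0.2,-1.6,0],0],[[0.2,-0.8,0],0],[[0.2,-0.7,0],0],[[0,0,0],0]]'
python3 - <<'E'
from h import *
d=grab('top','pics/top1.png');W=pts(d);z=W[...,2]
E
```

```text
clock: 1.9
tcp_pos: [457.2, 57.0, 230.2]
ee_rot: [0.187, 0.982, 0.0, -0.0]
wrist_force: [-0.3, 0.8, 0.2]
opening: 0.001
grip_force: 0.3
clock: 2.4
tcp_pos: [401.1, 2.2, 230.5]
ee_rot: [0.187, 0.982, 0.0, 0.0]
wrist_force: [1.2, 0.2, 0.5]
opening: -0.002
grip_force: 0.4
clock: 2.9
tcp_pos: [380.3, -73.0, 230.5]
ee_rot: [0.187, 0.982, 0.0, 0.0]
wrist_force: [0.5, 0.1, 0.7]
opening: 0.003
grip_force: 0.4
clock: 3.4
tcp_pos: [387.0, -119.7, 230.3]
ee_rot: [0.187, 0.982, 0.0, -0.0]
wrist_force: [-1.2, 0.8, -0.5]
opening: 0.001
grip_force: 0.0
```

View pics/top1.png

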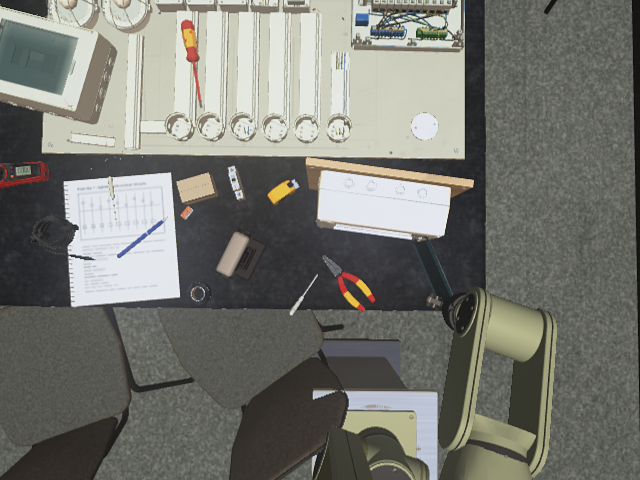

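The door (445,300)-(420,240) is swung out to about 200° in the world, well past square. I'll nudge it a bit further, then back off and go over the thermometer.

```bash
python3 -m inch '[[[0.3,-0.7,0],0],[[0,0,0],0],[[0,2,0],0],[[0,4,0],0],[[0,4,0],0]]'
python3 -m inch '[[[1,4.5,0.5],0],[[1,4.5,0.5],0],[[1,4.5,0.5],0],[[1,4.5,0.5],-2],[[1,4.5,0.5],-2]]' -1
python3 -m inch '[[[1,4.5,0.5],0],[[1,4.5,0],0],[[1,4.5,0],0],[[0.5,1.5,0],0],[[0,0,0],0]]' -1
python3 - <<'E'
from h import *
import cv2
d=bot.get_image('side');a=d['frame'];
w=grab('wrist');b=w['frame']
cv2.imwrite('pics/m2.png',np.hstack([cv2.resize(a,(400,300)),cv2.resize(b,(400,300))])[:,:,::-1])
s=np.load('side.npz')
np.savez('side2.npz',frame=a,z_map=d['z_map'],camera_matrix=d['camera_matrix'],world_from_camera=d['world_from_camera'])
W=pts(d);m=(W[...,2]>100)&(W[...,2]<243)&(W[...,0]<525)&(W[...,0]>330)&(W[...,1]<-80)&(W[...,1]>-200)
P=W[m];print(m.sum());q=P[:,:2]-[533.6,-77.7];print(np.degrees(np.arctan2(q[:,1],q[:,0])%(2*np.pi))[np.hypot(*q.T)>60].round(0)[::60])
W=pts(w);z=W[...,2];m=(z>147)&(z<165);P=W[m][:,:2].astype(np.float32);print(m.sum(),cv2.minAreaRect(P),np.median(z[m]),bot.state()['tcp_pos'],bot.state()['ee_rot'])
E
```

```text
clock: 3.95
tcp_pos: [390.0, -25.2, 230.3]
ee_rot: [0.188, 0.982, 0.0, 0.0]
wrist_force: [0.7, -0.2, -0.3]
opening: 0.003
grip_force: 0.0
clock: 4.45
tcp_pos: [439.9, 201.1, 255.6]
ee_rot: [0.221, 0.975, 0.0, 0.0]
wrist_force: [1.3, -0.3, 0.5]
opening: 0.847
grip_force: 0.0
clock: 4.95
tcp_pos: [475.1, 351.3, 259.4]
ee_rot: [0.219, 0.976, -0.0, -0.0]
wrist_force: [0.2, -0.9, -0.3]
opening: 0.998
grip_force: 0.0
3779
[200. 203. 207. 203. 205. 205. 207. 205. 207. 207. 206. 206. 207. 206.
 206. 206. 207. 206. 206. 206. 207. 206. 206. 206. 206. 206. 206. 206.
 206. 207. 206. 206. 206. 206. 207. 207. 206. 206. 206. 206. 207. 206.
 206. 207. 206. 207. 206. 207. 206.]
8554 ((538.336669921875, 243.28453063964844), (88.37434387207031, 320.5867614746094), 25.488636016845703) 155.1137826242997 [474.5416004  348.57279188 259.77926177] [ 2.20580173e-01  9.75368452e-01 -7.71013833e-04 -4.19028825e-04]
```

View pics/m2.png

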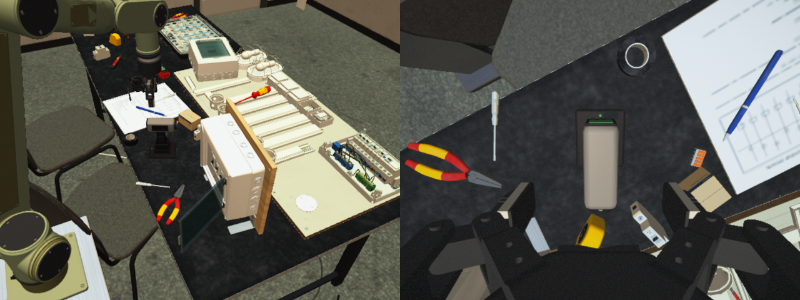

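Side view: the door stands about 206° (opening 2.15 rad), well clear. Wrist view (right half): barrel at (601,167), aligned with the fingers, all clear around it.

```bash
python3 - <<'E'
from h import *
d=np.load('wrist.npz');W=pts(d);z=W[...,2]
m=((z>147)&(z<165)).astype(np.uint8)
n,l,s,c=cv2.connectedComponentsWithStats(m)
for i in range(1,n):
    if s[i,4]>500:
        P=W[l==i][:,:2].astype(np.float32);print(s[i],P.mean(0),cv2.minAreaRect(P),np.median(z[l==i]))
b=d['frame'][:,:,::-1];cv2.imwrite('pics/w3.png',b)
# foot rect by z
m=((z>7)&(z<17)).astype(np.uint8);n,l,s,c=cv2.connectedComponentsWithStats(m)
for i in range(1,n):
    if s[i,4]>1500:
        P=W[l==i][:,:2].astype(np.float32);print('foot',s[i],cv2.minAreaRect(P))
m=((z>48)&(z<62)).astype(np.uint8);P=W[m>0];print(P.mean(0) if len(P) else 0)
E
```

```text
[ 292  195   59  147 7850] [488.30923 344.608  ] ((494.9030456542969, 341.5419616699219), (40.8879508972168, 111.72277069091797), 64.68024444580078) 155.0975090911478
[ 95 438  43  25 544] [559.4273  129.34383] ((559.7757568359375, 131.97891235351562), (36.958274841308594, 2.6184897422790527), 81.63567352294922) 157.60059200160734
foot [ 516   80   98  147 1701] ((534.984375, 599.4240112304688), (11.416054725646973, 162.28509521484375), 40.27921676635742)
foot [ 281  175   80   92 2672] ((490.879150390625, 343.5948181152344), (85.81578063964844, 103.32057189941406), 64.56507873535156)
foot [   8  228  102   62 2514] ((405.8549499511719, 56.086631774902344), (109.5321273803711, 61.61928939819336), 44.17724609375)
[723.05993505 346.001183    55.6347965 ]
```

```bash
python3 -m inch '[[[1.6,-0.5,0],0],[[0,0,-3],0],[[0,0,-3],0],[[0,0,0],0]]' -1
python3 -m inch '[[[0,0,-2],0],[[0,0,-2],0],[[0,0,-2],0],[[0,0,0],0],[[0,0,0],0]]' -1
python3 - <<'E'
from h import *
s=bot.state();print(s['tcp_pos'],s['ee_rot'],s['wrist_force'])
E
```

```text
clock: 5.45
tcp_pos: [490.0, 340.8, 196.8]
ee_rot: [0.222, 0.975, -0.003, -0.003]
wrist_force: [0.2, 0.0, -0.5]
opening: 0.998
grip_force: 0.0
clock: 5.95
tcp_pos: [492.1, 343.6, 141.8]
ee_rot: [0.221, 0.975, 0.001, 0.001]
wrist_force: [0.1, 1.0, 0.1]
opening: 1.002
grip_force: 0.0
[492.12019102 343.61894383 141.83087871] [2.21382327e-01 9.75186605e-01 6.69693566e-04 7.08247208e-04] [0.13119157 1.02784685 0.12267253]
```

```bash
python3 -m inch '[[[0,0,0],0],[[0,0,0],0],[[0,0,0],0],[[0,0,0],0],[[0,0,0],0]]' 1 80
python3 -m inch '[[[0,0,0],0],[[0,0,0.5],0],[[0,0,1],0],[[0,0,1],0],[[0,0,1],0]]'
python3 -m inch '[[[0,0,1.5],0],[[0,0,1.5],0],[[0,0,1.5],0],[[0,0,1],0],[[0,0,0],0]]'
```

```text
clock: 6.45
tcp_pos: [491.6, 344.3, 141.4]
ee_rot: [0.221, 0.975, 0.001, 0.001]
wrist_force: [0.3, 0.6, 6.5]
opening: 0.464
grip_force: 80.9
clock: 6.95
tcp_pos: [491.0, 343.9, 176.1]
ee_rot: [0.221, 0.975, 0.0, -0.0]
wrist_force: [0.0, 0.5, -1.7]
opening: 0.455
grip_force: 80.6
clock: 7.45
tcp_pos: [491.7, 344.3, 232.3]
ee_rot: [0.221, 0.975, 0.001, 0.001]
wrist_force: [-0.8, 0.3, -2.4]
opening: 0.46
grip_force: 80.6
```

```bash
python3 - <<'E'
from h import *
d=grab('side');K=d['camera_matrix'];T=d['world_from_camera'];Ti=np.linalg.inv(T)
xp=np.array([.9925,-.1219,0]);yp=np.array([.1219,.9925,0]);O=np.array([653.5,12.3,0])
im=d['frame'][:,:,::-1]
c=im[220:320,300:400];c=cv2.resize(c,(600,600),interpolation=cv2.INTER_CUBIC)
for k in(-36,0,36):
    for y,z in((k,148),(k,170),(k,192)):
        P=O-96*xp+y*yp+[0,0,z];p=Ti[:3,:3]@P+Ti[:3,3];u=K[0,0]*p[0]/-p[2]+K[0,2];v=K[1,1]*-p[1]/-p[2]+K[1,2]
        print(k,z,round(u,1),round(v,1));cv2.circle(c,(int((u-300)*6),int((v-220)*6)),3,(0,0,255),-1)
cv2.imwrite('pics/s4.png',c)
E
```

```text
-36 148 351.4 290.1
-36 170 351.9 282.2
-36 192 352.5 274.2
0 148 345.0 277.1
0 170 345.4 269.3
0 192 345.8 261.2
36 148 338.8 264.8
36 170 339.1 256.9
36 192 339.5 248.9
```

View pics/s4.png

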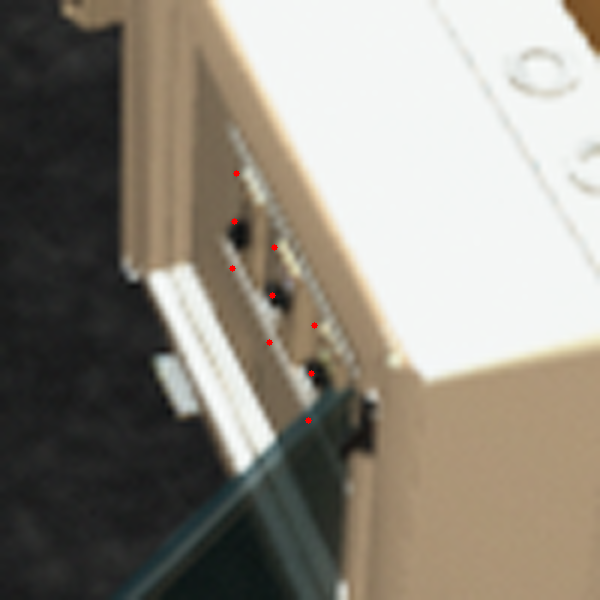

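The crop shows the three levers at (238,233), (280,297) and (318,373). The left one sits lower relative to its breaker's middle (red dots); I'll check that with depth.

```bash
python3 - <<'E'
from h import *
xp=np.array([.9925,-.1219,0]);yp=np.array([.1219,.9925,0]);O=np.array([653.5,12.3,0])
d=np.load('side.npz');W=pts(d)-O;X=W@xp;Y=W@yp;Z=W[...,2];g=d['frame'].max(2)
s=np.zeros((480,640),bool);s[245:295,330:362]=1
m=(s&(g<60)).astype(np.uint8)
n,l,st,c=cv2.connectedComponentsWithStats(m)
for i in range(1,n):
    if st[i,4]>3:
        q=l==i;print(c[i].round(1),st[i,4],'X',np.median(X[q]).round(1),'Y',np.median(Y[q]).round(1),'Z',Z[q].min().round(1),np.median(Z[q]).round(1),Z[q].max().round(1))
# ray of each lever centroid onto plane X=-100
K=d['camera_matrix'];T=d['world_from_camera']
for u,v in[(339.5,258.5),(346.5,269.3),(352.7,281.6)]:
    r=T[:3,:3]@np.array([(u-K[0,2])/K[0,0],-(v-K[1,2])/K[1,1],-1]);o=T[:3,3]-O
    for pl in(-96,-100):
        t=(pl-o@xp)/(r@xp);p=o+t*r;print(pl,(p@yp).round(1),p[2].round(1))
for k in(-36,0,36):
    q=s&(abs(Y-k)<8)&(Z>145)&(Z<195)&(X>-115);print(k,q.sum(),[(int(g[a,b]),X[a,b].round(0),Z[a,b].round(0)) for a,b in zip(*np.where(q))][::3])
w=bot.get_image('wrist');print(w['world_from_camera'].round(2).tolist())
E
```

```text
[339.2 258.5] 10 X -98.1 Y 30.4 Z 161.4 172.0 174.5
[345.9 269.1] 10 X -97.7 Y -7.1 Z 161.6 178.2 181.6
[352.6 282.2] 11 X -97.9 Y -44.9 Z 164.6 179.4 180.9
[356.  291.3] 73 X -120.0 Y -112.6 Z 174.1 233.8 245.5
[332. 292.] 26 X -86.3 Y 95.9 Z -5.8 -0.7 3.4
-96 33.7 167.8
-100 23.4 178.6
-96 -5.7 175.5
-100 -15.3 186.1
-96 -39.5 175.3
-100 -48.7 186.0
-36 30 [(146, np.float64(-93.0), np.float64(194.0)), (171, np.float64(-92.0), np.float64(183.0)), (166, np.float64(-93.0), np.float64(194.0)), (175, np.float64(-93.0), np.float64(193.0)), (149, np.float64(-94.0), np.float64(191.0)), (130, np.float64(-94.0), np.float64(177.0)), (112, np.float64(-95.0), np.float64(184.0)), (35, np.float64(-99.0), np.float64(180.0)), (84, np.float64(-100.0), np.float64(177.0)), (169, np.float64(-100.0), np.float64(175.0))]
0 37 [(122, np.float64(-93.0), np.float64(192.0)), (189, np.float64(-95.0), np.float64(194.0)), (206, np.float64(-93.0), np.float64(191.0)), (205, np.float64(-92.0), np.float64(190.0)), (115, np.float64(-94.0), np.float64(182.0)), (137, np.float64(-94.0), np.float64(182.0)), (31, np.floa
[... 298 characters left out ...]
))]
36 37 [(197, np.float64(-91.0), np.float64(190.0)), (206, np.float64(-92.0), np.float64(192.0)), (138, np.float64(-94.0), np.float64(187.0)), (94, np.float64(-95.0), np.float64(179.0)), (98, np.float64(-94.0), np.float64(179.0)), (87, np.float64(-95.0), np.float64(179.0)), (50, np.float64(-100.0), np.float64(173.0)), (60, np.float64(-95.0), np.float64(173.0)), (114, np.float64(-100.0), np.float64(168.0)), (114, np.float64(-94.0), np.float64(160.0)), (118, np.float64(-94.0), np.float64(158.0)), (122, np.float64(-93.0), np.float64(154.0)), (167, np.float64(-94.0), np.float64(148.0))]
[[0.43, -0.87, -0.24, 429.11], [0.9, 0.42, 0.11, 372.22], [0.0, -0.27, 0.96, 348.35], [0.0, 0.0, 0.0, 1.0]]
```

Depth agrees: the left lever is about 7 mm lower than the other two, so the left breaker is the tripped one. I'll cross-check the panel centre with the side camera.

```bash
python3 - <<'E'
from h import *
xp=np.array([.9925,-.1219,0]);yp=np.array([.1219,.9925,0]);O=np.array([653.5,12.3,0])
for n in('side','top'):
    d=np.load(n+'.npz') if n=='side' else grab('top')
    W=pts(d);V=W-O;X=V@xp;Y=V@yp;Z=W[...,2]
    for nm,q in(('boxtop',(abs(Z-275)<4)&(X>-90)&(X<-20)&(abs(Y)<160)),('board',(abs(Z-304)<4)&(abs(X)<14)&(abs(Y)<180))):
        P=W[q][:,:2].astype(np.float32);r=cv2.minAreaRect(P);print(n,nm,q.sum(),'Y',np.percentile(Y[q],[.5,99.5]).round(1),'X',np.percentile(X[q],[1,99]).round(1),r[2])
    q=(abs(Y)<120)&(Z>255)&(Z<268)&(X<-80)&(X>-125);print('front X',q.sum(),np.median(X[q]) if q.any() else 0)
    if n=='side':
        A=W[(X<-105)&(X>-118)&(Z>80)&(Z<265)&(abs(Y)<140)];print('front face',len(A),np.median((A-O)@xp))
        B=W[(X<-92+6)&(X>-98)&(Z>145)&(Z<195)&(abs(Y)<75)];print('slot',np.percentile((B-O)@yp,[1,99]))
s=bot.state();print(s['tcp_pos'],s['wrist_force'])
d=grab('wrist');W=pts(d);z=W[...,2];
m=((abs(z-246)<7)).astype(np.uint8);n,l,st,c=cv2.connectedComponentsWithStats(m)
for i in range(1,n):
    if st[i,4]>1000:print(st[i],cv2.minAreaRect(W[l==i][:,:2].astype(np.float32)),np.percentile(z[l==i],[5,50,95]))
E
```

```text
side boxtop 3204 Y [-131.3  123.3] X [-88.5 -20.7] 83.00849151611328
side board 1056 Y [-165.8  159.8] X [-7.7  8. ] 82.85565185546875
front X 347 -105.90905983652569
front face 1475 -106.95295563280557
slot [-64.77418297  73.60479972]
top boxtop 4270 Y [-128.2  129.2] X [-89.2 -20.8] 82.99872589111328
top board 1311 Y [-162.3  162.3] X [-7.7  7.3] 82.97467803955078
front X 116 -107.01539042154981
[490.65826902 343.62516375 229.68337558] [ 0.20916144  0.42963654 -1.79710949]
[  260   197   116   200 20825] ((476.7279357910156, 349.06695556640625), (37.88925552368164, 73.1336898803711), 64.68714141845703) [240.50363445 243.50163185 244.67856844]
[ 211  312   53   63 1078] ((478.1883850097656, 324.0245056152344), (26.897432327270508, 12.239351272583008), 2.5661916732788086) [240.06540262 243.90742104 252.52656234]
[ 371  312   54   63 1077] ((497.2060241699219, 363.6675720214844), (12.255146980285645, 27.093963623046875), 36.343017578125) [240.05844984 243.83550844 252.44510495]
```

Top and wrist cameras agree with the arm, while the side camera is biased about −3.5 mm in y, so I use the top pose. Target TCP ≈ (424, 77, 178), turn +18.3°. First I pull back, then go sideways, then down.

```bash
python3 -m inch '[[[-1,0,0],2],[[-2,0,0],4],[[-2,-1,0],4],[[-1.3,-2,0],4],[[-0.3,-3,0],4.3]]'
python3 -m inch '[[[0,-3.5,0],0],[[0,-3.5,0],0],[[0,-3.5,0],0],[[0,-3.5,0],0],[[0,-3,0],0]]'
python3 -m inch '[[[0,-2,0],0],[[0,-1,0],0],[[0,-0.6,-1],0],[[0,0,-2],0],[[0,0,-1.5],0]]'
python3 -m inch '[[[0,0,-0.7],0],[[0,0,0],0],[[0,0,0],0],[[0,0,0],0],[[0,0,0],0]]'
python3 - <<'E'
from h import *
print(bot.state()['ee_rot'],bot.state()['tcp_pos'])
xp=np.array([.9925,-.1219,0]);yp=np.array([.1219,.9925,0]);O=np.array([653.5,12.3,0])
d=grab('side');t=grab('top');w=grab('wrist')
f=np.vstack([d['frame'][150:400,150:550],t['frame'][130:380,220:620]]);f=np.hstack([f,cv2.resize(w['frame'],(400,500))[:, :]])
cv2.imwrite('pics/f5.png',f[:,:,::-1])
for n,e in(('side',d),('top',t)):
    W=pts(e);V=W-O;X=V@xp;Y=V@yp;Z=W[...,2]
    q=(Z>150)&(Z<197)&(X<-165)&(X>-300)&(Y>0)&(Y<70);print(n,q.sum())
    if q.any(): print(np.percentile(X[q],[1,99]),np.percentile(Y[q],[1,99]),Z[q].max())
E
```

```text
clock: 8.15
tcp_pos: [422.7, 283.9, 229.7]
ee_rot: [0.059, 0.998, -0.0, -0.001]
wrist_force: [0.9, 0.3, -1.6]
opening: 0.46
grip_force: 80.6
clock: 8.65
tcp_pos: [423.8, 112.4, 230.0]
ee_rot: [0.062, 0.998, -0.0, -0.001]
wrist_force: [0.3, 0.3, -2.3]
opening: 0.455
grip_force: 80.6
clock: 9.15
tcp_pos: [424.3, 78.3, 183.8]
ee_rot: [0.063, 0.998, 0.0, -0.001]
wrist_force: [-0.4, -0.3, -2.3]
opening: 0.458
grip_force: 80.7
clock: 9.65
tcp_pos: [425.5, 78.1, 178.9]
ee_rot: [0.063, 0.998, 0.0, 0.001]
wrist_force: [-0.3, 0.2, -2.2]
opening: 0.461
grip_force: 80.7
[6.29321444e-02 9.98017525e-01 2.18355649e-04 7.18628271e-04] [425.46716925  78.05800039 178.93365362]
side 1170
[-285.34806936 -175.79996212] [ 2.6175792  52.63447317] 196.74723402716063
top 192
[-205.40069004 -174.73656067] [18.13239561 57.14172791] 196.86380489447856
```

View pics/f5.png

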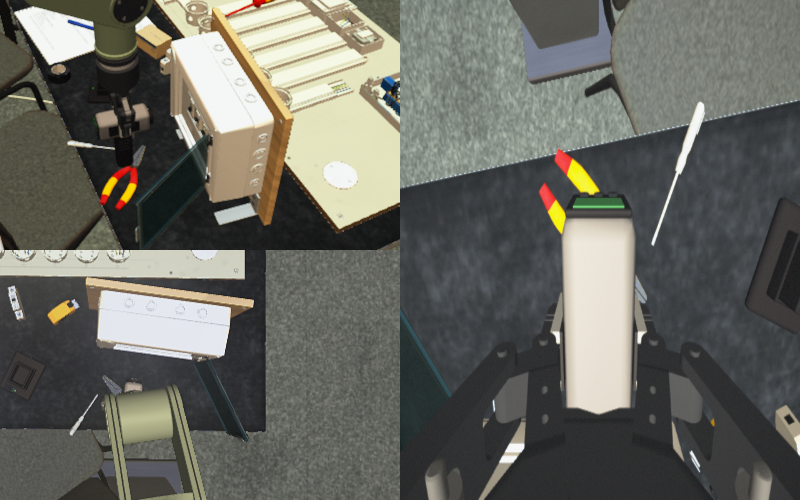

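The thermometer is held in front of the left breaker with the door clear. Next is a 1.5 mm trim, a level check, then hand in.

```bash
python3 -m inch '[[[0,-0.15,0],0.2],[[0,0,0],0],[[0,0,0],0],[[0,0,0],0],[[0,0,0],0]]'
python3 - <<'E'
from h import *
a=np.radians(-7);xp=np.array([np.cos(a),np.sin(a),0]);yp=np.array([-xp[1],xp[0],0]);O=np.array([653.5,12.3,0])
w=grab('wrist');W=pts(w);V=W-O;X=V@xp;Y=V@yp;Z=W[...,2]
q=(abs(Z-192)<8)&(abs(Y-36)<10)&(X<-245)&(X>-278)
A=np.c_[X[q]+236,Y[q]-36,np.ones(q.sum())];s=np.linalg.lstsq(A,Z[q],rcond=None)[0];print(q.sum(),'pitch,roll deg',np.degrees(s[:2]),'top z',s[2])
m=(abs(Z-190)<10)&(abs(Y-36)<30)&(X<-245)&(X>-280);print('Y edges',np.percentile(Y[m],[.5,99.5]),'rear X',X[(abs(Z-190)<10)&(abs(Y-36)<15)].min())
st=bot.state();print(st['tcp_pos'],st['dq'].round(3))
E
```

```text
clock: 10.3
tcp_pos: [425.0, 76.4, 178.3]
ee_rot: [0.061, 0.998, 0.0, -0.0]
wrist_force: [-0.9, -0.2, -2.4]
opening: 0.459
grip_force: 80.7
5966 pitch,roll deg [0.21573023 0.06888121] top z 192.69629595286926
Y edges [ 8.67183009 62.35661622] rear X -286.43664153286636
[425.01874793  76.38602748 178.31964683] [ 0.001  0.     0.001 -0.     0.    -0.   ]
```

Level to 0.2°, barrel height about 170.5 mm, rear end at −286 mm, which puts the lens about 80 mm from the breaker.

```bash
python3 -c "
from station import bot
print(bot.finish_job())"
```

```text
the job is handed in; nothing more can be done
None
```

The job is handed in: the door is open to about 2.15 rad, and the thermometer is held level and still, with its lens about 80 mm from the middle of the tripped (left) breaker's front.

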